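# Set out the stacked gift boxes for display

### The job

Take the stack of gift boxes with the honey jar on top apart, one thing at a time from the top down, and set each upright on the display board cut for it: the jar on the round board, and each box on the board whose dark inlay matches its size, centred and lined up so that it covers the inlay. Do not knock over the jar or any box on the way, and leave the tall jar and the tape roll behind the work where they are.

Things in the scene. Friction and masses are not known exactly. Their poses are not given: they have to be found in the camera images.
- jar_center (a point): small glass honey jar, round, body 60 mm in diameter (up to 74 mm height), cream screw lid 54 mm in diameter above that, 92 mm high in all, about 0.3 kg; at the start it stands on top of the stack. Origin on its axis half-way up (46 mm above its underside), z up.
- short_box_center (a point): closed rigid gift box of plain brown card with a narrow white paper band across its middle, 80 mm long x 58 mm wide x 38 mm high, about 0.2 kg; third in the stack, under the jar. Origin at its centre, half-way up; x along its length, y across its width, z up. It can be gripped across its 58 mm width.
- middle_box_center (a point): closed rigid gift box of plain brown card with a narrow white paper band across its middle, 102 mm long x 62 mm wide x 40 mm high, about 0.3 kg; second in the stack, under the short box. Origin at its centre, half-way up; x along its length, y across its width, z up. It can be gripped across its 62 mm width.
- long_box_center (a point): closed rigid gift box of plain brown card with a narrow white paper band across its middle, 124 mm long x 66 mm wide x 44 mm high, about 0.35 kg; lowest in the stack, standing on the table, under the middle box. Origin at its centre, half-way up; x along its length, y across its width, z up. It can be gripped across its 66 mm width.
- round_board_top (a point): fixed low round wooden display board, 80 mm in diameter, 12 mm high, with a flush dark round inlay 60 mm in diameter: the jar's place. Origin at the middle of its top face, z up.
- short_board_top (a point): fixed low wooden display board, 100 x 78 mm, 12 mm high, standing on the table,, with a flush dark inlay 80 x 58 mm that is exactly the footprint of the short box. Origin at the middle of its top face; x along its length, y across, z up.
- middle_board_top (a point): fixed low wooden display board, 122 x 82 mm, 12 mm high, standing on the table,, with a flush dark inlay 102 x 62 mm that is exactly the footprint of the middle box. Origin at the middle of its top face; x along its length, y across, z up.
- long_board_top (a point): fixed low wooden display board, 144 x 86 mm, 12 mm high, standing on the table,, with a flush dark inlay 124 x 66 mm that is exactly the footprint of the long box. Origin at the middle of its top face; x along its length, y across, z up.
- tall_jar_center (a point): bystander: tall green jar with a white lid, 68 mm in diameter, 122 mm high, standing loose on the table behind the work. Origin at its centre, half-way up.
- tape_center (a point): bystander: roll of tape lying loose and flat on the table behind the work, 66 mm in diameter, 24 mm high. Origin at its centre, half-way up. To the right of it (towards -y) stands a fixed open cash box, 62 mm high in front, with its lid raised to about 260 mm at the back: pass in front of the lid.
Things that resemble listed ones, but are neither listed nor needed, are in the scene too. Leave any orange or pink look-alike of the part that bears jar_center alone.

How it is judged:
On the way, in this order (a step that is already met when the one before it is completed fails the run):
1. the jar stands on its own board (within 25 mm of its middle) (horizontal distance between jar_center and round_board_top below 0.025 m and z of jar_center in the frame of round_board_top between 0.042 and 0.05 m and angle between jar_center's own z axis and vertical below 0.09 rad), for 0.2 s.
2. the short box stands on its own board (within 25 mm of its middle) (horizontal distance between short_box_center and short_board_top below 0.025 m and z of short_box_center in the frame of short_board_top between 0.015 and 0.023 m and angle between short_box_center's own z axis and vertical below 0.09 rad), for 0.2 s.
3. the middle box stands on its own board (within 25 mm of its middle) (horizontal distance between middle_box_center and middle_board_top below 0.025 m and z of middle_box_center in the frame of middle_board_top between 0.016 and 0.024 m and angle between middle_box_center's own z axis and vertical below 0.09 rad), for 0.2 s.
4. the long box stands on its own board (within 25 mm of its middle) (horizontal distance between long_box_center and long_board_top below 0.025 m and z of long_box_center in the frame of long_board_top between 0.018 and 0.026 m and angle between long_box_center's own z axis and vertical below 0.09 rad), for 0.2 s.
At the end, for the whole second after the job is handed in: The jar, the short, the middle and the long box each stand upright and flat (tilt under 5 degrees, height within 4 mm) at rest on their own boards, centre within 13 mm of the board's middle, the boxes' length within 11 degrees of the board's length (either way round) (horizontal distance between jar_center and round_board_top below 0.013 m and z of jar_center in the frame of round_board_top between 0.042 and 0.05 m and angle between each of jar_center, short_box_center, middle_box_center, long_box_center's own z axis and vertical below 0.09 rad and linear speed of each of jar, short_box, middle_box, long_box below 0.02 m/s and angular speed of each of jar, short_box, middle_box, long_box below 0.2 rad/s and horizontal distance between short_box_center and short_board_top below 0.013 m and z of short_box_center in the frame of short_board_top between 0.015 and 0.023 m and angle between the x axis of short_box_center and the x axis of short_board_top, either way round below 0.2 rad and horizontal distance between middle_box_center and middle_board_top below 0.013 m and z of middle_box_center in the frame of middle_board_top between 0.016 and 0.024 m and angle between the x axis of middle_box_center and the x axis of middle_board_top, either way round below 0.2 rad and horizontal distance between long_box_center and long_board_top below 0.013 m and z of long_box_center in the frame of long_board_top between 0.018 and 0.026 m and angle between the x axis of long_box_center and the x axis of long_board_top, either way round below 0.2 rad); the robot touches nothing.
It fails at once if the jar or a box is tipped by more than 40 degrees (angle between any of jar_center, short_box_center, middle_box_center, long_box_center's own z axis and vertical above 0.7 rad).
It fails at once if the tall jar or the tape roll is moved by more than 20 mm (distance of any of tall_jar_center, tape_center from where it was at the start of the episode above 0.02 m).
It also fails if it takes over 128 s, if anything falls off the work surface, if the arm or the gripper's body presses on something with over 40 N, if the wrist force passes 120 N, or if a joint passes its speed limit or range.

### The arm

A 6-joint arm with a two-finger parallel gripper is mounted at the origin on a cart in front of the work surface, level with it; the furniture and walls round the work are solid. World frame = base frame: x ahead of the robot, y to its left, z up, the work surface at z = 0. Lengths are in m, angles in rad, forces in N, time in s.
With the tool pointing down it reaches from about 0.35 to 0.975 m from the base axis. Payload 4.9 kg.
Tool frame: the origin (TCP) lies on the centre line of the jaws, within the pads' length; the fingertips stand 8 mm ahead of it and the grasp point (between the pads) lies 11 mm behind it; z points along the fingers, y is the direction in which the jaws open and shut (so a half turn about z gives the same grasp; the last joint's range is limited). The gripper opens to 85 mm and grips with 20 to 120 N. Pads are 22 mm wide; open, the fingers measure 114 mm over their backs; the gripper's body (76 mm by 85 mm) begins 54 mm behind the grasp point. The pads swing forward as they close: fully open they stand 13 mm farther back than shut.
Start: joints at [1.212, 0.053, 1.613, -0, 1.476, -0.119], TCP at [0.148, 0.607, 0.203] pointing down, gripper open.
Joint ranges: [-3.01, 3.01], [-1.01, 2.22], [0.06, 2.58], [-1.02, 4.17], [0.09, 2.62], [-3.14, 3.14]. Speed limits (rad/s): [2.57, 2.57, 3.14, 3.14, 3.14, 3.14].

### API

Orientations are given as a rotation vector (axis times angle).
In Python, from station import get_obs, get_image, calibration, finish_job gives the robot as it stands. The module is installed in compiled form; this text tells all that it offers.
- The arm moves only by the shell command python3 -m jog 'ROWS' [FORCE]. ROWS is JSON, a list of rows, each a list of 7 numbers: the shift along the tool's x, y, z in cm, then the turn, a rotation vector about the tool's x, y, z in rad, then the closure in counts, from 0 (fully open) to 255 (shut). In form: [[dx, dy, dz, ax, ay, az, jaw], ...]. A call has 1 to 8 rows; each row is the pose to reach, as a shift and turn from the pose measured when the call began, along the tool's axes at that moment; what a row does not reach only later rows make up. A row lasts 1/12 s, in which the tool goes at most 41.7 mm and 7.16 degrees, less where a joint would pass 70% of its speed; a pose out of reach is approached as far as the arm can. A call with a gripper value outside its range is refused whole. The fingers move at their own pace and stop on an object; FORCE is the grip in N (left out, the last holds). Time passes only in rows, so rows that repeat a pose let the fingers close. It gives the time, the measured TCP pose, the force and the opening at its end, in the units of the state.
- get_obs(): the state, without advancing time (a new reading comes with each control period).
- get_image(name): name is "scene" or "top" or "wrist"; returns the picture (420x560x3 uint8, red, green, blue); there is no depth.
- calibration(name): a dict with "vfov" (degrees; the focal length in pixels is half the picture's height over the tangent of half this angle, whatever the lens; pixels are square), "cx", "cy" (the principal point, pixels), "dist_coeffs" ([k1, k2, p1, p2, k3] as OpenCV has them; the pictures are not rectified), "R" (3x3) and "t" (3): a world point X has camera coordinates R X + t. Camera axes: x right, y down, z forward; pixel columns grow to the right and rows downward; lengths in m; the calibration is good to about 2 mm. A picture is of the moment at which its call begins: read the wrist's pose just before it. calibration takes no time and is no camera call; for the wrist camera it gives the pose at the moment of the call.
- finish_job(): hands the job in, once; it reports no verdict.
The state is a dict: "t": time; "q": joint angles; "dq": joint speeds; "effort": joint torques, N m; "tool_pos": TCP position; "tool_rot": TCP orientation; "contact_force": force on the tool from outside, world axes, zero at the start; "wrist_torque": the same for the moment, N m; "opening": finger opening in m.
Only numpy, scipy, OpenCV 4.12 (cv2) and the standard library are available. Lean on these libraries where they do the work, as an engineer would, in place of code of your own. Each camera call takes 0.05 s, during which the arm holds its last target. There are 200 camera calls.

## Working session

There is one attempt and no reset: what is moved stays moved. The work goes in short steps, Python scripts to look and compute and a shell command to move; the robot and the scene stay as the last step left them, time stands still between calls to the robot, and variables do not carry over. Pictures are saved under pics/ and viewed, about 12 in all and at most 16, crops included, and the job is handed in when it is done.

```bash
mkdir -p pics; cat > h.py <<'E'
import numpy as np, cv2
from station import get_obs, get_image, calibration
def K(c):
    f=210/np.tan(np.radians(c["vfov"])/2); return np.array([[f,0,c["cx"]],[0,f,c["cy"]],[0,0,1]])
def ray(c,px):
    p=cv2.undistortPoints(np.array(px,float).reshape(-1,1,2),K(c),np.array(c["dist_coeffs"])).reshape(-1,2)
    R=np.array(c["R"]);t=np.array(c["t"]); d=np.c_[p,np.ones(len(p))]@R; return -R.T@t,d
def onz(c,px,z):
    o,d=ray(c,px); return o+d*((z-o[2])/d[:,2])[:,None]
def proj(c,X):
    R=np.array(c["R"]);return cv2.projectPoints(np.array(X,float).reshape(-1,1,3),cv2.Rodrigues(R)[0],np.array(c["t"]),K(c),np.array(c["dist_coeffs"]))[0].reshape(-1,2)
def snap(n,f):
    c=calibration(n); im=get_image(n); cv2.imwrite(f"pics/{f}.png",im[:,:,::-1]); return im,c
E
python3 - <<'E'
from h import *
for n in("scene","top","wrist"):
    im,c=snap(n,n+"0"); R=np.array(c["R"]); print(n,c["vfov"],c["dist_coeffs"],(-R.T@np.array(c["t"])).round(3),R.round(2).tolist())
o=get_obs();print(o["t"],o["tool_pos"],o["tool_rot"],o["opening"],o["contact_force"])
a=cv2.imread("pics/scene0.png")
E
```

```text
scene 49.039117633657014 [0.03679638 0.         0.         0.         0.        ] [0.216 0.766 0.961] [[-0.89, -0.45, -0.02], [-0.3, 0.63, -0.71], [0.33, -0.63, -0.7]]
top 51.67099574830213 [0.01822591 0.         0.         0.         0.        ] [0.394 0.031 1.363] [[0.02, -1.0, -0.01], [-0.99, -0.02, -0.14], [0.14, 0.02, -0.99]]
wrist 58.02769877550902 [-0.09413872  0.          0.          0.          0.        ] [0.079 0.626 0.373] [[0.24, 0.97, -0.0], [0.93, -0.23, 0.28], [0.28, -0.07, -0.96]]
0.15 [0.14824162 0.60660558 0.20149212] [-3.75714980e-01 -3.11862131e+00  2.54953612e-03] 0.08541639597261641 [ 0.00631284  0.17677305 -0.76220972]
```

View pics/scene0.png

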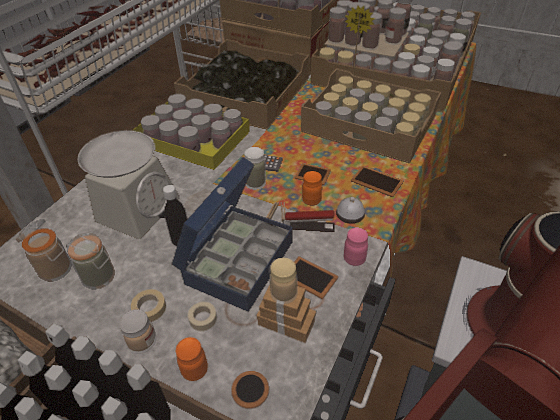

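View pics/top0.png

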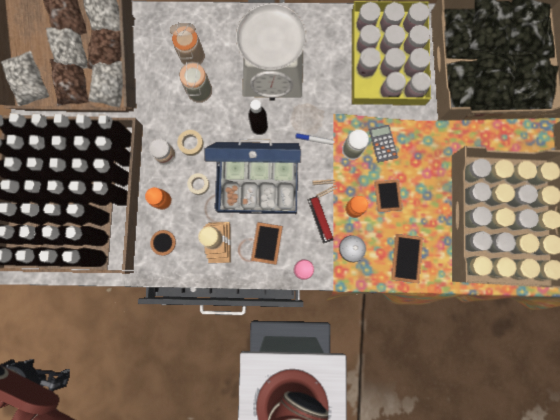

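The scene view shows the stack with the jar at (285,285), a board beside it at (313,275), two boards on the cloth and the round board at (250,388). The top view shows the jar lid at (208,237), boards at (267,243), (389,195) and (407,258), and the round board at (163,242).

```bash
python3 - <<'E'
from h import *
for n,seeds in(("top",[(267,243),(389,195),(407,258),(163,242)]),("scene",[(313,276),(378,180),(313,173),(250,388)])):
    im=cv2.imread(f"pics/{n}0.png");c=calibration(n)
    v=im.max(2);m=(v<60).astype(np.uint8)
    l=cv2.connectedComponents(m)[1]
    for s in seeds:
        k=l[s[1],s[0]]
        if k==0: print(s,"not dark",v[s[1],s[0]]);continue
        ct=max(cv2.findContours((l==k).astype(np.uint8),0,1)[0],key=cv2.contourArea)
        P=onz(c,ct.reshape(-1,2),0.012)[:,:2]
        r=cv2.minAreaRect((P*1000).astype(np.float32))
        b=cv2.boxPoints(r);e=b[1]-b[0];g=b[2]-b[1];L=e if np.hypot(*e)>np.hypot(*g) else g
        print(n,s,np.round(r[0],1),np.round(r[1],1),"len dir deg",round(np.degrees(np.arctan2(L[1],L[0]))%180,1),len(ct))
a=cv2.imread("pics/top0.png")[180:300,130:290];b=cv2.imread("pics/scene0.png")[225:345,225:345]
cv2.imwrite("pics/c1.png",np.hstack([cv2.resize(a,None,fx=4,fy=4,interpolation=2)[:,:400+40*0+240-240+0+0] if 0 else cv2.resize(a,(533,400),interpolation=2),cv2.resize(b,(400,400),interpolation=2)])[:,:800+133][:, -933:][:, :].copy() if 0 else np.hstack([cv2.resize(a,(440,330)),cv2.resize(b,(330,330))]))
E
```

```text
top (267, 243) [479.7  88. ] [56.4 96. ] len dir deg 171.8 91
top (389, 195) [ 637.1 -291.9] [74.2 52.4] len dir deg 5.5 76
top (407, 258) [ 441.4 -346.2] [ 60.3 119.2] len dir deg 173.5 112
top (163, 242) [475.6 412.3] [49.9 53.4] len dir deg 91.1 47
scene (313, 276) [482.7  87. ] [59.5 99.2] len dir deg 171.8 89
scene (378, 180) [ 444.3 -348.5] [ 65.8 122.2] len dir deg 173.7 94
(313, 173) not dark 197
scene (250, 388) [478.2 411.8] [57.1 55.7] len dir deg 73.0 75
```

View pics/c1.png

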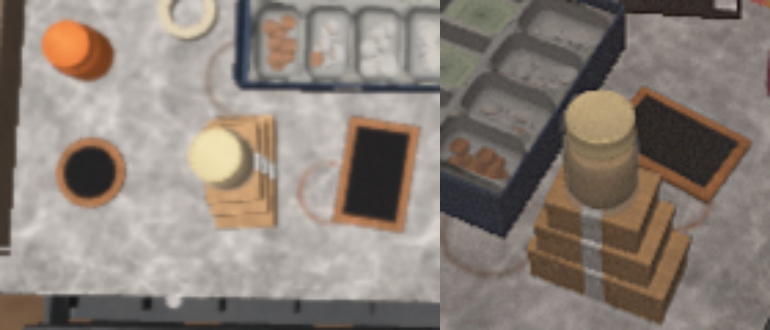

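```bash
cat >> h.py <<'E'
from scipy.spatial.transform import Rotation as Ro
def go(target,yaw=None,tcp=None):
    """print shift (cm) along tool axes and turn for a TCP target; yaw = world angle (deg) of tool y axis (mod 180), tool down"""
    o=get_obs();R=Ro.from_rotvec(o["tool_rot"]).as_matrix();d=R.T@(np.array(target)-o["tool_pos"])
    print("shift cm",(d*100).round(2),"dist",np.linalg.norm(d).round(3),"zaxis",R[:,2].round(3))
    if yaw is not None:
        y=np.radians(yaw);yy=np.array([np.cos(y),np.sin(y),0]); yy*=np.sign(yy@R[:,1])
        T=np.c_[np.cross(yy,[0,0,-1]),yy,[0,0,-1]]
        print("turn",Ro.from_matrix(R.T@T).as_rotvec().round(3))
E
python3 - <<'E'
from h import *
def blob(n,cond,seed,z):
    im=cv2.imread(f"pics/{n}0.png").astype(int);c=calibration(n)
    b,g,r=im[...,0],im[...,1],im[...,2]
    m=cond(r,g,b).astype(np.uint8);l=cv2.connectedComponents(m)[1];k=l[seed[1],seed[0]]
    if k==0: print(n,"none",im[seed[1],seed[0]]);return
    ct=max(cv2.findContours((l==k).astype(np.uint8),0,1)[0],key=cv2.contourArea)
    P=(onz(c,ct.reshape(-1,2),z)[:,:2]*1000).astype(np.float32)
    print(n,seed,"circle",np.round(cv2.minEnclosingCircle(P)[0]),round(cv2.minEnclosingCircle(P)[1],1),cv2.boundingRect(ct))
blob("top",lambda r,g,b:(r>150)&(r-b>35)&(abs(r-g)<40),(208,237),.214)
for n,s in(("top",(208,237)),("scene",(283,268))):
    im=cv2.imread(f"pics/{n}0.png");print(n,im[s[1],s[0]])
org=lambda r,g,b:(r>150)&(r-b>80)&(g<r*.6)
blob("top",org,(357,206),.09);blob("top",org,(157,197),.09)
c=calibration("top")
for nm,p,z in(("bell",(351,247),.05),("pink",(304,269),.09),("cashbox front",(255,212),.06),("lid l",(205,143),.26),("lid r",(301,162),.26),("tape",(199,183),.024),("tallwhite",(358,140),.12),("greenjar",(161,148),.12),("jars2",(184,33),.1)): print(nm,onz(c,[p],z)[0].round(3))
go((.35,.25,.30),90)
E
```

```text
top (208, 237) circle [467. 207.] 59.6 (198, 222, 32, 41)
top [181 225 239]
scene [121 157 180]
top (357, 206) circle [ 593. -188.] 37.2 (347, 196, 26, 20)
top (157, 197) circle [604. 420.] 29.1 (146, 188, 18, 19)
bell [ 0.469 -0.169  0.05 ]
pink [ 0.4   -0.026  0.09 ]
cashbox front [0.569 0.123 0.06 ]
lid l [0.723 0.245 0.26 ]
lid r [ 0.676 -0.008  0.26 ]
tape [0.663 0.304 0.024]
tallwhite [ 0.781 -0.18   0.12 ]
greenjar [0.747 0.402 0.12 ]
jars2 [1.123 0.357 0.1  ]
shift cm [-28.07 -29.86  -9.81] dist 0.421 zaxis [-0.001 -0.002 -1.   ]
turn [-0.002 -0.    -0.24 ]
```

```bash
python3 -m jog '[[0,0,-4,0,0,0,0],[-2,-3,-7,0,0,-0.05,0],[-4,-6,-10,0,0,-0.1,0],[-7,-9,-12,0,0,-0.15,0],[-9,-12.5,-12,0,0,-0.2,0],[-11.5,-16,-12,0,0,-0.24,0],[-14,-19.5,-12,0,0,-0.24,0],[-16,-22.5,-12,0,0,-0.24,0]]'; python3 - <<'E'
from h import *
c=calibration("top");P=onz(c,[(208,237)],.214)[0];print(P);go((P[0],P[1],.32),90)
E
```

```text
t: 0.82
tool_pos: [0.2472, 0.3573, 0.3219]
tool_rot: [-0.002, 3.142, -0.002]
contact_force: [0.6, 0.3, 0.0]
opening: 0.0852
[0.47879877 0.23482976 0.214     ]
shift cm [-23.15 -12.27   0.2 ] dist 0.262 zaxis [ 0.    -0.001 -1.   ]
turn [-0.001  0.     0.001]
```

Tool now is x = −world x, y = +world y, z down.

```bash
python3 -m jog '[[-3,-1.5,0,0,0,0,0],[-6,-3,0,0,0,0,0],[-9.5,-5,0,0,0,0,0],[-13,-7,0,0,0,0,0],[-16.5,-9,0,0,0,0,0],[-20,-10.5,0,0,0,0,0],[-23,-12.3,0,0,0,0,0],[-23,-12.3,0,0,0,0,0]]'; python3 - <<'E'
from h import *
im,c=snap("wrist","w1"); o=get_obs();print(o["tool_pos"],proj(c,[o["tool_pos"]]))
E
```

```text
t: 1.48
tool_pos: [0.481, 0.2311, 0.3204]
tool_rot: [-0.007, -3.141, 0.006]
contact_force: [-0.6, 0.3, -0.8]
opening: 0.0851
[0.47896951 0.23266593 0.32065905] [[281.35261808 249.34699715]]
```

View pics/w1.png

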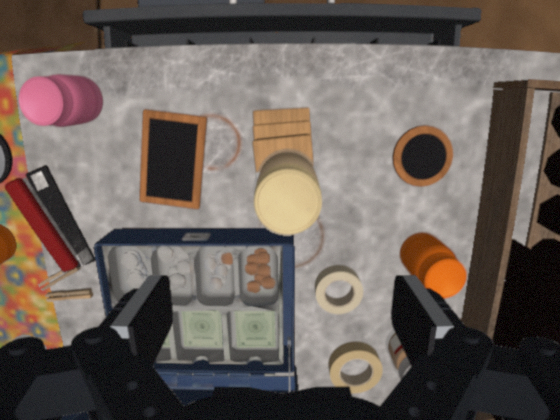

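The wrist view shows the cream lid at about (288,194), the visible ends of the boxes at (283,130), the middle board at (173,160) and the round board at (423,155).

```bash
python3 - <<'E'
from h import *
c=calibration("wrist");im=cv2.imread("pics/w1.png")
g=cv2.medianBlur(cv2.cvtColor(im,cv2.COLOR_BGR2GRAY),3)
h=cv2.HoughCircles(g,cv2.HOUGH_GRADIENT,1,60,param1=80,param2=20,minRadius=24,maxRadius=40)
for x,y,r in h[0]:
    if 240<x<340: P=onz(c,[(x,y),(x+r,y)],.214);print("lid",x,y,r,P[0].round(4),np.linalg.norm(P[1]-P[0]))
    if 390<x<450: print("round?",x,y,r,onz(c,[(x,y)],.012)[0].round(4))
m=(im.max(2)<50).astype(np.uint8);l=cv2.connectedComponents(m)[1]
for s in((423,155),(173,160)):
    ct=max(cv2.findContours((l==l[s[1],s[0]]).astype(np.uint8),0,1)[0],key=cv2.contourArea)
    r=cv2.minAreaRect((onz(c,ct.reshape(-1,2),.012)[:,:2]*1000).astype(np.float32));print(s,r)
E
```

```text
lid 287.5 202.5 33.8 [0.4819 0.2385 0.214 ] 0.025758824444356287
round? 419.5 158.5 27.5 [0.4773 0.411  0.012 ]
lid 337.5 288.5 24.6 [0.5549 0.2797 0.214 ] 0.020328722549104648
round? 449.5 284.5 25.7 [0.6576 0.474  0.012 ]
(423, 155) ((474.42144775390625, 415.7325134277344), (54.30168151855469, 55.94267272949219), 0.7334063053131104)
(173, 160) ((479.40521240234375, 90.78086853027344), (58.8564567565918, 98.47399139404297), 81.84046936035156)
```

```bash
python3 -m jog '[[-0.5,0.55,3,0,0,0,0],[-0.5,0.55,6,0,0,0,0],[-0.5,0.55,9,0,0,0,0],[-0.5,0.55,11.5,0,0,0,0],[-0.5,0.55,13.5,0,0,0,0],[-0.5,0.55,15,0,0,0,0],[-0.5,0.55,15.9,0,0,0,0],[-0.5,0.55,15.9,0,0,0,0]]' 40; python3 -m jog '[[0,0,0,0,0,0,60],[0,0,0,0,0,0,100],[0,0,0,0,0,0,130],[0,0,0,0,0,0,160],[0,0,0,0,0,0,180],[0,0,0,0,0,0,200],[0,0,0,0,0,0,200],[0,0,0,0,0,0,200]]'; python3 -c "
from h import *
print(get_obs()['tool_pos']);snap('scene','s1')"
```

```text
t: 2.2
tool_pos: [0.4814, 0.2379, 0.1591]
tool_rot: [-0.003, -3.135, 0.006]
contact_force: [0.0, -0.6, -0.2]
opening: 0.0852
t: 2.87
tool_pos: [0.4824, 0.2382, 0.161]
tool_rot: [-0.003, -3.138, 0.004]
contact_force: [-0.3, -0.3, 6.1]
opening: 0.0515
[0.48241785 0.23823898 0.16097748]
```

```bash
python3 -c "
import cv2;a=cv2.imread('pics/s1.png')[180:360,160:400];cv2.imwrite('pics/s1c.png',cv2.resize(a,None,fx=2.5,fy=2.5))"
```

```text
(no output)
```

View pics/s1c.png

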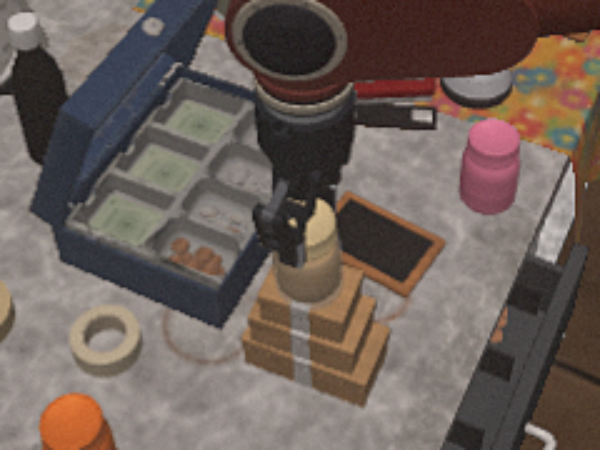

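The crop shows the jar still upright on the stack with the fingers seemingly on its far side; the 51.5 mm opening doesn't match the 60 mm body, so I'll check the jar's position numerically.

```bash
python3 - <<'E'
from h import *
c=calibration("scene")
for x in(.482,.467,.452): print(x,((proj(c,[(x,.238,.214),(x,.238,.122)])-[160,180])*2.5).round())
im,c=snap("wrist","w2");o=get_obs();print(o["opening"],proj(c,[(.482,.238,.214)]))
# lid mask in first pictures
for n,s,w in(("top0",(208,237),30),("scene0",(283,268),30)):
    a=cv2.imread(f"pics/{n}.png");h=cv2.cvtColor(a,cv2.COLOR_BGR2HSV);cc=calibration(n[:-1])
    x,y=s;p=h[y-3:y+4,x-3:x+4].reshape(-1,3).mean(0);print(n,p)
    for dy in range(-24,25,3): print(a[y+dy,x].tolist(),end=" ")
    print()
    for dx in range(-18,19,3): print(a[y,x+dx].tolist(),end=" ")
    print()
E
```

```text
0.482 [[308. 221.]
 [310. 286.]]
0.467 [[325. 227.]
 [325. 293.]]
0.452 [[342. 233.]
 [341. 299.]]
0.051510418909798135 [[275.89441797 308.75679861]]
top0 [ 22.97959184  63.40816327 238.59183673]
[169, 174, 182] [156, 164, 176] [159, 164, 173] [142, 154, 170] [115, 156, 195] [179, 224, 239] [181, 225, 239] [182, 226, 240] [181, 225, 239] [176, 222, 237] [173, 220, 235] [120, 152, 169] [115, 154, 196] [116, 159, 203] [119, 161, 206] [109, 137, 167] [141, 168, 200] 
[176, 180, 186] [175, 180, 186] [183, 187, 193] [169, 210, 227] [173, 220, 234] [176, 221, 236] [181, 225, 239] [182, 226, 240] [182, 226, 240] [136, 175, 194] [78, 95, 108] [189, 194, 199] [139, 150, 162] 
scene0 [ 18.87755102  86.95918367 179.32653061]
[38, 34, 35] [41, 41, 42] [46, 43, 38] [45, 45, 43] [67, 67, 67] [124, 163, 189] [121, 160, 184] [125, 165, 188] [121, 157, 180] [115, 151, 174] [111, 146, 167] [89, 118, 135] [84, 110, 126] [81, 109, 133] [89, 110, 134] [79, 99, 116] [72, 90, 106] 
[62, 52, 48] [53, 51, 54] [116, 152, 178] [111, 150, 172] [118, 156, 178] [117, 158, 182] [121, 157, 180] [117, 156, 179] [116, 152, 176] [112, 151, 174] [98, 133, 155] [41, 39, 47] [31, 36, 42]
```

View pics/w2.png

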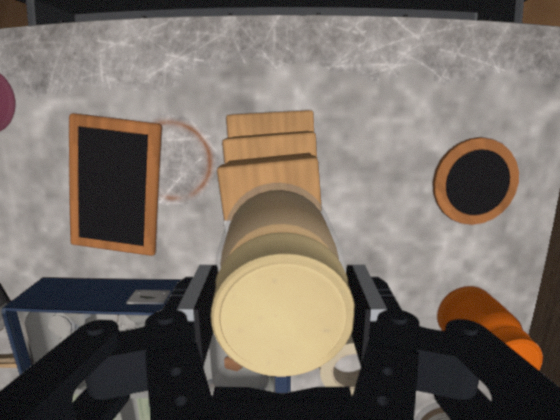

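The lid sits centred between the pads, at (284,314) against an expected (276,309), so the grasp is good. Next I lift gently and look at the grip again.

```bash
python3 -m jog '[[0,0,-0.5,0,0,0,200],[0,0,-1,0,0,0,200],[0,0,-2,0,0,0,200],[0,0,-3,0,0,0,200],[0,0,-4,0,0,0,200],[0,0,-5,0,0,0,200],[0,0,-6,0,0,0,200],[0,0,-6,0,0,0,200]]' 50;python3 -c "
from h import *
a,c=snap('scene','s2');b,_=snap('wrist','w3');print(get_obs()['tool_pos'])
a=cv2.imread('pics/s2.png')[160:340,160:400];b=cv2.imread('pics/w3.png')
cv2.imwrite('pics/s2c.png',np.hstack([cv2.resize(a,(480,360)),cv2.resize(b[100:,140:420],(315,360))]))"
```

```text
t: 3.63
tool_pos: [0.4841, 0.2389, 0.2245]
tool_rot: [0.003, 3.141, -0.001]
contact_force: [-0.4, -0.7, -2.4]
opening: 0.0513
[0.48299935 0.23851436 0.22178471]
```

View pics/s2c.png

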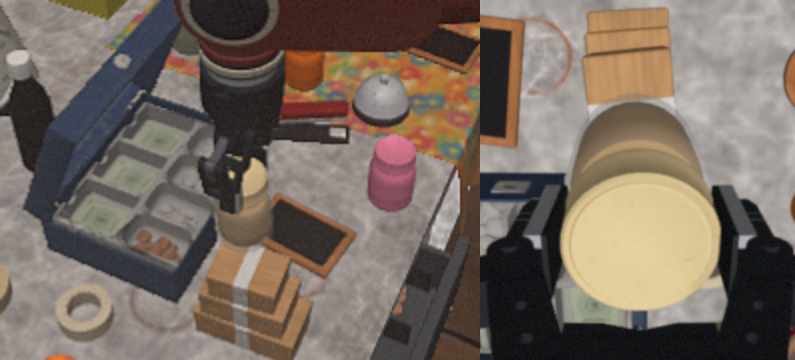

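The jar hangs upright in the grip, clear of the stack of three.

```bash
python3 - <<'E'
from h import *
c=calibration("wrist");o=get_obs();p=o["tool_pos"];print(p,onz(c,[(283,313)],p[2]+.053),o["contact_force"])
go((.476,.413,.2),90)
E
python3 -m jog '[[0,2,0,0,0,0,200],[0,4.5,0,0,0,0,200],[0,7.5,0,0,0,0,200],[0,10.5,1,0,0,0,200],[0.3,13.5,2,0,0,0,200],[0.5,16,3,0,0,0,200],[0.7,17.4,4,0,0,0,200],[0.7,17.4,4,0,0,0,200]]'
```

```text
[0.48299935 0.23851436 0.22178471] [[0.48426661 0.24077098 0.27478471]] [-0.21715915  0.47387435 -2.14721632]
shift cm [ 0.73 17.45  2.15] dist 0.176 zaxis [-0.003 -0.002 -1.   ]
turn [-0.002 -0.003 -0.002]
t: 4.4
tool_pos: [0.4738, 0.4135, 0.1772]
tool_rot: [0.001, -3.133, 0.008]
contact_force: [0.2, -0.7, -3.4]
opening: 0.0515
```

```bash
python3 -m jog '[[-0.15,0,2.5,0,0,0,200],[-0.15,0,5,0,0,0,200],[-0.15,0,7.5,0,0,0,200],[-0.15,0,9.5,0,0,0,200],[-0.15,0,11,0,0,0,200],[-0.15,0,12,0,0,0,200],[-0.15,0,12,0,0,0,200],[-0.15,0,12,0,0,0,200]]'; python3 -c "
from h import *
a,c=snap('wrist','w4');o=get_obs();print(o['tool_pos'],o['contact_force'])"
```

```text
t: 5.07
tool_pos: [0.4747, 0.4126, 0.0575]
tool_rot: [0.001, -3.133, 0.008]
contact_force: [0.7, 0.8, -2.0]
opening: 0.0512
[0.47531311 0.41320319 0.05863107] [ 0.49406688  0.19865693 -1.26590068]
```

View pics/w4.png

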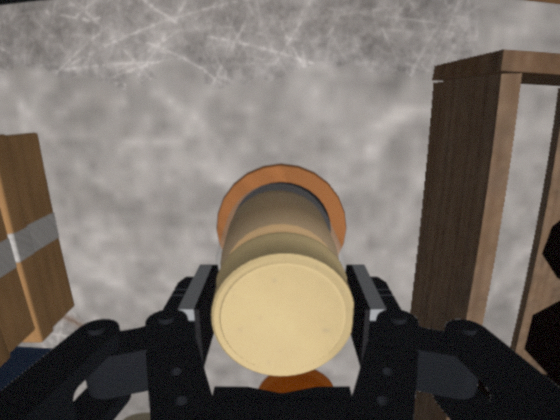

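The jar hangs over the round board; the board's near rim is at (281,165), and its sides are at 217 and 346, symmetric about the jar.

```bash
python3 -c "
from h import *
c=calibration('wrist');P=onz(c,[(281,165),(217,222),(346,222)],.012);print(P.round(4), 'board x',P[0,0]+.04)"
python3 -m jog '[[0,0,0.3,0,0,0,200],[0,0,0.5,0,0,0,200],[0,0,0.6,0,0,0,200],[0,0,0.7,0,0,0,200],[0,0,0.7,0,0,0,200]]'
```

```text
[[0.4395 0.4143 0.012 ]
 [0.4744 0.3753 0.012 ]
 [0.4742 0.4538 0.012 ]] board x 0.4794809943853977
t: 5.53
tool_pos: [0.4752, 0.4132, 0.0516]
tool_rot: [0.001, -3.135, 0.006]
contact_force: [-0.7, -0.3, -1.7]
opening: 0.0514
```

```bash
python3 -m jog '[[0,0.1,0.1,0,0,0,200],[0,0.1,0.2,0,0,0,200],[0,0.1,0.2,0,0,0,200],[0,0.1,0.2,0,0,0,200]]'; python3 -c "
from h import *
o=get_obs();print(o['tool_pos'],o['contact_force'])"
```

```text
t: 5.87
tool_pos: [0.4759, 0.4139, 0.0512]
tool_rot: [0.001, -3.136, 0.007]
contact_force: [-0.7, -4.0, 4.8]
opening: 0.0512
[0.47594395 0.4139404  0.05120577] [-0.6878565  -4.04759055  4.84203993]
```

```bash
python3 -m jog '[[0,0,0,0,0,0,150],[0,0,0,0,0,0,100],[0,0,0,0,0,0,50],[0,0,0,0,0,0,0],[0,0,0,0,0,0,0],[0,0,0,0,0,0,0],[0,0,-1,0,0,0,0],[0,0,-3,0,0,0,0]]'; python3 -m jog '[[0,0,-4,0,0,0,0],[0,0,-8,0,0,0,0],[0,0,-12,0,0,0,0],[0,-3,-15,0,0,0,0],[0,-7,-16,0,0,0,0],[0,-11,-16,0,0,0,0],[0,-15,-16,0,0,0,0],[0,-17.5,-16,0,0,0,0]]'; python3 -c "
from h import *
a,c=snap('wrist','w5');o=get_obs();print(o['tool_pos'],o['contact_force'])"
```

```text
t: 6.53
tool_pos: [0.4742, 0.4128, 0.0788]
tool_rot: [0.001, -3.131, 0.013]
contact_force: [0.2, 0.6, -1.0]
opening: 0.0854
t: 7.2
tool_pos: [0.476, 0.2365, 0.2419]
tool_rot: [-0.001, -3.134, 0.013]
contact_force: [-0.2, -0.6, -0.4]
opening: 0.0854
[0.476273   0.23374024 0.24173164] [ 1.20584517 -0.16980445  0.30579946]
```

View pics/w5.png

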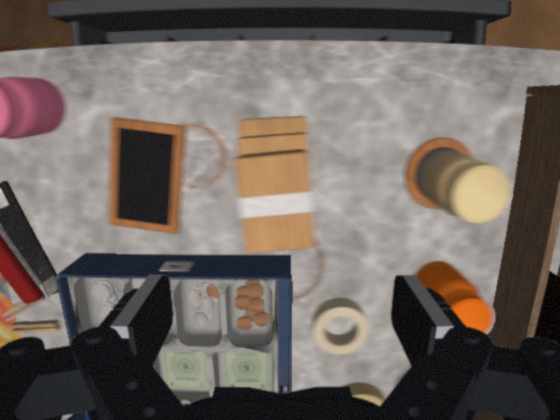

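The jar stands on the round board. The short box's top corners are about (239,158), (306,152), (315,246) and (246,252), with the middle and long boxes' near ends above it at rows 135 and 118.

```bash
cat >> h.py <<'E'
def corners(f,c,px,z,win=4):
    g=cv2.cvtColor(cv2.imread(f"pics/{f}.png"),cv2.COLOR_BGR2GRAY)
    q=cv2.cornerSubPix(g,np.array(px,np.float32).reshape(-1,1,2),(win,win),(-1,-1),(3,30,.01)).reshape(-1,2)
    P=onz(c,q,z);s=[np.linalg.norm(P[i]-P[(i+1)%len(P)]) for i in range(len(P))]
    print(q.round(1).tolist(),P.round(4).tolist(),"sides",np.round(s,4),"mean",P.mean(0).round(4))
    if len(P)==4:
        e=(P[3]-P[0])+(P[2]-P[1]);print("len dir",np.degrees(np.arctan2(e[1],e[0])).round(1))
    return P
E
python3 - <<'E'
from h import *
c=calibration("wrist")
P=corners("w5",c,[(239,158),(306,152),(315,246),(246,252)],.122)
corners("w5",c,[(240,137),(306,132)],.084);corners("w5",c,[(240,120),(305,117)],.044)
go((P[:,0].mean(),P[:,1].mean(),.096),90)
E
```

```text
[[239.0, 158.0], [307.3999938964844, 150.6999969482422], [315.79998779296875, 249.1999969482422], [246.0, 252.0]] [[0.4464, 0.2011, 0.122], [0.4408, 0.254, 0.122], [0.5218, 0.2622, 0.122], [0.5245, 0.2043, 0.122]] sides [0.0531 0.0814 0.0579 0.0782] mean [0.4834 0.2304 0.122 ]
len dir 4.1
[[237.3000030517578, 137.60000610351562], [307.5, 132.89999389648438]] [[0.4339, 0.1954, 0.084], [0.4301, 0.256, 0.084]] sides [0.0607 0.0607] mean [0.432  0.2257 0.084 ]
[[240.0, 120.0], [304.0, 115.30000305175781]] [[0.4206, 0.1935, 0.044], [0.4164, 0.2547, 0.044]] sides [0.0614 0.0614] mean [0.4185 0.2241 0.044 ]
shift cm [-0.83 -0.17 14.57] dist 0.146 zaxis [-0.008 -0.011 -1.   ]
turn [-0.011 -0.008 -0.003]
```

```bash
python3 -m jog '[[-0.8,-0.2,2,-0.01,-0.01,-0.07,0],[-0.8,-0.2,5,-0.01,-0.01,-0.07,0],[-0.8,-0.2,8,-0.01,-0.01,-0.07,0],[-0.8,-0.2,10.5,-0.01,-0.01,-0.07,0],[-0.8,-0.2,12.5,-0.01,-0.01,-0.07,0],[-0.8,-0.2,14,-0.01,-0.01,-0.07,0],[-0.8,-0.2,14.9,-0.01,-0.01,-0.07,0],[-0.8,-0.2,14.9,-0.01,-0.01,-0.07,0]]' 50; python3 -m jog '[[0,0,0,0,0,0,60],[0,0,0,0,0,0,100],[0,0,0,0,0,0,130],[0,0,0,0,0,0,160],[0,0,0,0,0,0,180],[0,0,0,0,0,0,200],[0,0,0,0,0,0,200],[0,0,0,0,0,0,200]]'; python3 -c "
from h import *
o=get_obs();print(o['tool_pos'],o['tool_rot'],o['contact_force'])"
```

```text
t: 7.92
tool_pos: [0.4817, 0.2297, 0.0909]
tool_rot: [0.105, -3.138, 0.002]
contact_force: [0.3, -0.0, 0.1]
opening: 0.0851
t: 8.58
tool_pos: [0.4832, 0.2308, 0.0934]
tool_rot: [-0.105, 3.138, 0.001]
contact_force: [-1.1, 2.0, 6.7]
opening: 0.0184
[0.48319688 0.23075287 0.09340581] [-1.04925215e-01  3.13796947e+00  1.05968211e-03] [-1.14124495  1.9918097   6.68494259]
```

```bash
python3 -c "
from h import *
a,c=snap('scene','s3');b,_=snap('wrist','w6');print(get_obs()['opening'])
a=cv2.imread('pics/s3.png')[200:350,200:380];b=cv2.imread('pics/w6.png')
cv2.imwrite('pics/s3c.png',np.hstack([cv2.resize(a,(432,360)),cv2.resize(b,(368,276))[0:276].copy() if 0 else cv2.resize(b[100:,80:460],(368,360))]))"
```

```text
0.01861861445291149
```

View pics/s3c.png

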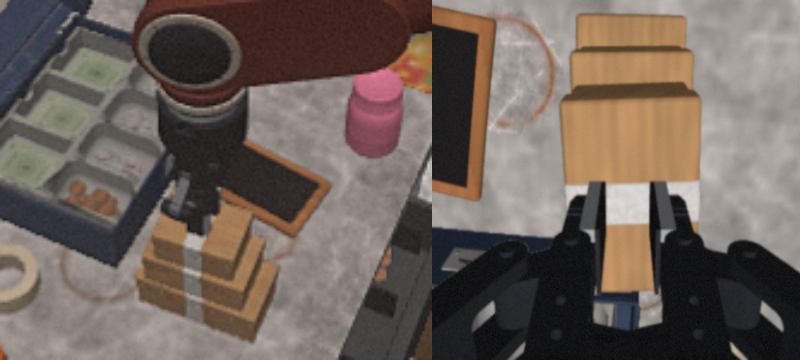

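The fingers closed over the top of the short box: the tips rest on it at z = 0.122 with the reported TCP at 0.093. So the real tips are about 29 mm behind where the text puts them, which also explains the 51.5 mm reading (the lid was gripped). I'll check this geometry in the open-jaw and lid-grip pictures, then reopen.

```bash
python3 -m jog '[[0,0,-1,0,0,0,200],[0,0,-3,0,0,0,100],[0,0,-5,0,0,0,50],[0,0,-5,0,0,0,0],[0,0,-5,0,0,0,0],[0,0,-5,0,0,0,0],[0,0,-5,0,0,0,0],[0,0,-5,0,0,0,0]]'; python3 - <<'E'
from h import *
c=calibration("wrist");o=get_obs();R=Ro.from_rotvec(o["tool_rot"]).as_matrix();p=o["tool_pos"]
def tip(px,half,n):
    O,d=ray(c,[px]);O=R.T@(O-p);d=R.T@d[0];
    s=(np.sign(d[1])*half-O[1])/d[1];print(n,px,(O+s*d).round(4))
for px in((172,282),(150,276),(392,282),(415,278)): tip(px,.0427,"open")
for px in((211,267),(349,266)): tip(px,.027,"lid")
for px in((80+(605-432)*380/368,100+182*320/360),(80+(652-432)*380/368,100+182*320/360)): tip(px,.0093,"shut")
print(p,o["opening"])
E
```

```text
t: 9.35
tool_pos: [0.4822, 0.2304, 0.142]
tool_rot: [0.105, -3.139, 0.0]
contact_force: [0.4, 0.3, 0.4]
opening: 0.0857
open (172, 282) [ 0.0016 -0.0427 -0.0348]
open (150, 276) [ 0.0153 -0.0427 -0.0575]
open (392, 282) [ 0.0072  0.0427 -0.0457]
open (415, 278) [ 0.0196  0.0427 -0.0675]
lid (211, 267) [ 0.007  -0.027  -0.0318]
lid (349, 266) [ 0.0119  0.027  -0.0415]
shut (258.6413043478261, 261.77777777777777) [-0.0019 -0.0093 -0.0065]
shut (307.17391304347825, 261.77777777777777) [ 0.0252  0.0093 -0.0673]
[0.48224633 0.23039574 0.14198007] 0.08567581673360429
```

```bash
python3 -m jog '[[0,0,2,0,0,0,0],[0,0,4,0,0,0,0],[0,0,6,0,0,0,0],[0,0,7.5,0,0,0,0],[0,0,8.5,0,0,0,0],[0,0,8.5,0,0,0,0],[0,0,8.5,0,0,0,0]]' 50; python3 -m jog '[[0,0,0,0,0,0,30],[0,0,0,0,0,0,60],[0,0,0,0,0,0,90],[0,0,0,0,0,0,110],[0,0,0,0,0,0,130],[0,0,0,0,0,0,150],[0,0,0,0,0,0,160],[0,0,0,0,0,0,160]]'; python3 -c "
from h import *
snap('scene','s4');o=get_obs();print(o['tool_pos'],o['contact_force'])
a=cv2.imread('pics/s4.png')[200:350,200:380];b,_=snap('wrist','w7');b=cv2.imread('pics/w7.png')
cv2.imwrite('pics/s4c.png',np.hstack([cv2.resize(a,(432,360)),cv2.resize(b[100:,80:460],(368,360))]))"
```

```text
t: 9.93
tool_pos: [0.4817, 0.2302, 0.0563]
tool_rot: [0.105, -3.138, 0.001]
contact_force: [1.0, 0.1, -0.3]
opening: 0.0856
t: 10.6
tool_pos: [0.483, 0.2308, 0.0581]
tool_rot: [-0.105, 3.139, 0.001]
contact_force: [0.3, 0.8, 5.9]
opening: 0.0577
[0.48303888 0.23076674 0.0581142 ] [-0.1164029   0.74594622  6.45960371]
```

View pics/s4c.png

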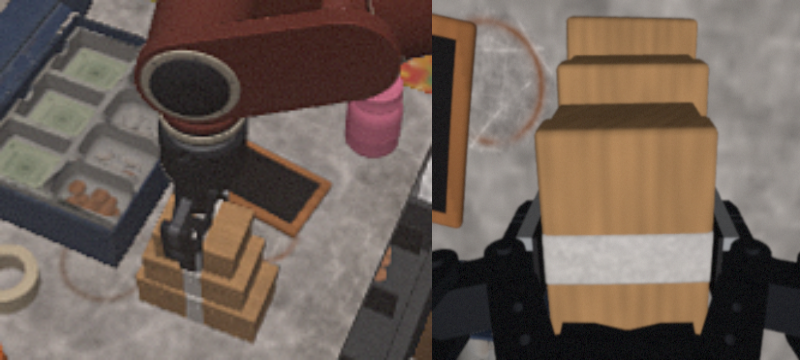

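The short box is gripped across its width (57.7 mm), centred on the band. I lift it and carry it over.

```bash
python3 -m jog '[[0,0,-1,0,0,0,160],[0,0,-2.5,0,0,0,160],[0,0,-4.5,0,0,0,160],[0,0,-6.5,0,0,0,160],[0,0,-8.5,0,0,0,160],[0,0,-10,0,0,0,160],[0,0,-10,0,0,0,160]]' 70;python3 -m jog '[[0,-2,0,0,0,0,160],[0,-5,0,0,0,0,160],[0,-9,0,0,0,0,160],[0,-13,0,0,0,0,160],[0,-17,0,0,0,0,160],[0,-21,0,0,0,0,160],[0,-25,0,0,0,0,160],[0,-28,0,0,0,0,160]]'; python3 -c "
from h import *
go((.637,-.292,.15),95.5)"
```

```text
t: 11.28
tool_pos: [0.4847, 0.2312, 0.162]
tool_rot: [-0.105, 3.133, 0.003]
contact_force: [1.1, 0.0, -2.2]
opening: 0.0566
t: 11.95
tool_pos: [0.502, -0.0508, 0.1598]
tool_rot: [-0.102, 3.136, 0.003]
contact_force: [0.3, -0.1, -1.7]
opening: 0.0569
shift cm [-11.89 -24.95   0.99] dist 0.277 zaxis [ 0.004  0.002 -1.   ]
turn [ 0.002  0.004 -0.031]
```

```bash
python3 -m jog '[[0,-3,0,0,0,0,160],[-1,-7,0,0,0,0,160],[-3,-11,0,0,0,-0.01,160],[-5,-14.5,0,0,0,-0.02,160],[-7.5,-18,0,0,0,-0.03,160],[-9.5,-21.5,0,0,0,-0.03,160],[-11.5,-24.5,0,0,0,-0.03,160],[-11.9,-25,0,0,0,-0.03,160]]'; python3 -c "
from h import *
snap('wrist','w8');o=get_obs();print(o['tool_pos'],o['opening'])
go((.637,-.292,.1),95.5)
snap('top','t2')"
```

```text
t: 12.62
tool_pos: [0.6378, -0.2971, 0.1564]
tool_rot: [-0.144, 3.137, 0.002]
contact_force: [-1.4, 1.4, -3.0]
opening: 0.0572
[ 0.63724188 -0.29554372  0.15654978] 0.056938416746574384
shift cm [-0.    0.34  5.66] dist 0.057 zaxis [ 0.001  0.003 -1.   ]
turn [ 0.003  0.001 -0.004]
```

View pics/w8.png

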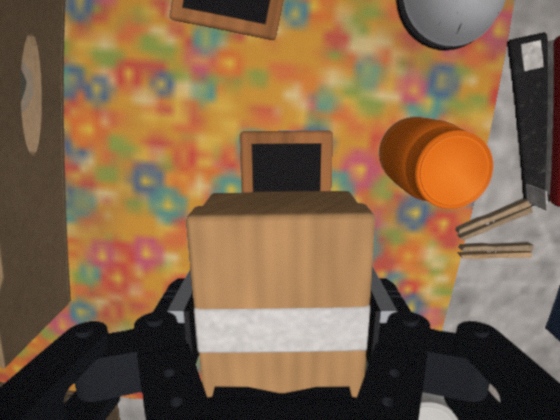

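The inlay's near corners are at about (252,144) and (322,143) and the board's at (241,133) and (333,131); the orange jar stands clear on the right.

```bash
python3 - <<'E'
from h import *
c=calibration("wrist")
A=corners("w8",c,[(252,144),(322,143)],.012);B=corners("w8",c,[(241,132),(333,131)],.012)
for P,L in((A,.04),(B,.05)):
    e=P[1]-P[0];n=np.array([-e[1],e[0]]);n=n/np.hypot(*n)*np.sign(n[0]);print("centre",P.mean(0)[:2]+n*L,"dir",np.degrees(np.arctan2(n[1],n[0])))
# held box: near top corners, z= bottom+.038
z=get_obs()["tool_pos"][2]+.026+.038
corners("w8",c,[(190,213),(372,209)],z)
E
```

```text
[[251.1999969482422, 143.6999969482422], [320.70001220703125, 143.0]] [[0.6018, -0.32, 0.012], [0.5958, -0.2626, 0.012]] sides [0.0577 0.0577] mean [ 0.5988 -0.2913  0.012 ]
[[239.5, 132.60000610351562], [332.20001220703125, 132.3000030517578]] [[0.5935, -0.3302, 0.012], [0.5861, -0.2541, 0.012]] sides [0.0765 0.0765] mean [ 0.5898 -0.2922  0.012 ]
centre [ 0.63857642 -0.28708827] dir 6.023827455554282
centre [ 0.63956651 -0.28731503] dir 5.5740185524534125
[[186.8000030517578, 216.5], [372.0, 209.0]] [[0.6007, -0.324, 0.2209], [0.5932, -0.2691, 0.2209]] sides [0.0554 0.0554] mean [ 0.5969 -0.2965  0.2209]
```

```bash
python3 -m jog '[[-0.1,0.55,2.5,0,0,0,160],[-0.1,0.55,5.5,0,0,0,160],[-0.1,0.55,8.5,0,0,0,160],[-0.1,0.55,11,0,0,0,160],[-0.1,0.55,13,0,0,0,160],[-0.1,0.55,14.5,0,0,0,160],[-0.1,0.55,15.6,0,0,0,160],[-0.1,0.55,15.6,0,0,0,160]]'; python3 -m jog '[[0,0,0.4,0,0,0,160],[0,0,0.8,0,0,0,160],[0,0,0.9,0,0,0,160],[0,0,0.9,0,0,0,160]]';  python3 -c "
from h import *
o=get_obs();print(o['tool_pos'],o['opening'],o['contact_force'])"
```

```text
t: 13.38
tool_pos: [0.6346, -0.2852, -0.0022]
tool_rot: [0.148, -3.134, -0.011]
contact_force: [-0.2, 0.8, -2.9]
opening: 0.0567
t: 13.72
tool_pos: [0.6349, -0.2854, -0.0106]
tool_rot: [0.148, -3.135, -0.01]
contact_force: [-0.6, -0.8, -2.8]
opening: 0.0572
[ 0.63491154 -0.28540508 -0.01059146] 0.05721522161893998 [-0.57142394 -0.84925075 -2.75994286]
```

```bash
python3 -m jog '[[-0.3,-0.35,0,0,0,0,160],[-0.3,-0.35,0.2,0,0,0,160],[-0.3,-0.35,0.4,0,0,0,160],[-0.3,-0.35,0.5,0,0,0,160],[-0.3,-0.35,0.5,0,0,0,160]]';  python3 -c "
from h import *
o=get_obs();print(o['tool_pos'],o['opening'],o['contact_force']);go((.638,-.29,-.014),95.6)"
```

```text
t: 14.13
tool_pos: [0.6392, -0.2894, -0.0137]
tool_rot: [0.148, -3.136, -0.008]
contact_force: [-1.9, 0.9, 5.4]
opening: 0.0569
[ 0.63923717 -0.28939771 -0.01365272] 0.056936586466146306 [-1.8761008   0.86297982  5.42558187]
shift cm [ 0.13 -0.05  0.03] dist 0.001 zaxis [-0.002  0.005 -1.   ]
turn [ 0.005 -0.001 -0.004]
```

Contact at the expected height. I release, rise and look.

```bash
python3 -m jog '[[0,0,0,0,0,0,130],[0,0,0,0,0,0,80],[0,0,0,0,0,0,40],[0,0,0,0,0,0,20],[0,0,0,0,0,0,20],[0,0,-1,0,0,0,20],[0,0,-3,0,0,0,20],[0,0,-5,0,0,0,20]]';python3 -m jog '[[0,0,-3,0,0,0,0],[0,0,-6,0,0,0,0],[0,0,-9,0,0,0,0],[0,0,-12,0,0,0,0],[0,0,-15,0,0,0,0],[0,0,-17,0,0,0,0],[0,0,-17,0,0,0,0]]';  python3 -c "
from h import *
snap('wrist','w9');o=get_obs();print(o['tool_pos'],o['opening'],o['contact_force']);go((.483,-.05,.2),94)"
```

```text
t: 14.8
tool_pos: [0.6386, -0.2892, 0.0363]
tool_rot: [0.148, -3.135, -0.01]
contact_force: [0.2, -0.0, -0.1]
opening: 0.0787
t: 15.38
tool_pos: [0.642, -0.2918, 0.2148]
tool_rot: [-0.148, 3.132, -0.0]
contact_force: [0.4, -0.8, 1.8]
opening: 0.0854
[ 0.64091223 -0.29118204  0.21129345] 0.08541695707995693 [ 0.32648853  0.26690746 -0.23015358]
shift cm [13.46 25.49  1.14] dist 0.289 zaxis [ 0.003  0.002 -1.   ]
turn [0.002 0.003 0.024]
```

View pics/w9.png

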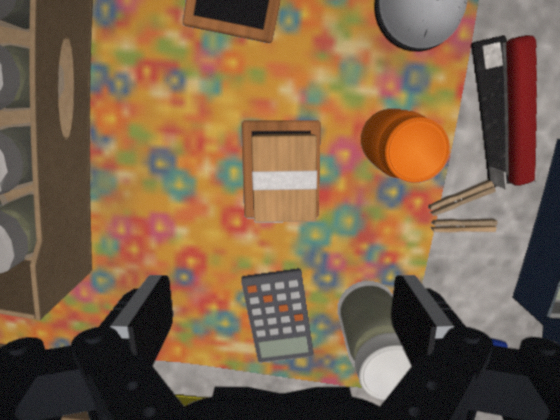

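The short box stands on its board with the orange jar untouched. Corners: box top about (252,137), (316,134), (318,220), (254,222); board (244,122), (320,121), (319,216?), (245,216).

```bash
python3 - <<'E'
from h import *
c=calibration("wrist")
P=corners("w9",c,[(252,137),(316,134),(318,220),(254,222)],.05,3)
A=corners("w9",c,[(244,122),(320,121)],.012,3)
e=A[1]-A[0];n=np.array([-e[1],e[0]]);n=n/np.hypot(*n)*np.sign(n[0]);print("board",A.mean(0)[:2]+n*.05,np.degrees(np.arctan2(n[1],n[0])))
E
```

```text
[[251.8000030517578, 136.10000610351562], [316.0, 134.0], [318.0, 220.0], [254.0, 222.0]] [[0.6021, -0.3191, 0.05], [0.595, -0.2637, 0.05], [0.6727, -0.2525, 0.05], [0.6802, -0.3113, 0.05]] sides [0.0558 0.0785 0.0592 0.0785] mean [ 0.6375 -0.2866  0.05  ]
len dir 6.9
[[244.0, 122.0], [320.20001220703125, 121.69999694824219]] [[0.5931, -0.3301, 0.012], [0.586, -0.2573, 0.012]] sides [0.0731 0.0731] mean [ 0.5895 -0.2937  0.012 ]
board [ 0.63930426 -0.28880619] 5.610312056544859
```

```bash
python3 -m jog '[[3,2,0,0,0,0,0],[6,5,0,0,0,0,0],[9,8.5,0,0,0,0,0],[11,12,0,0,0,0,0],[13,15.5,0,0,0,0.02,0],[13.5,19,0,0,0,0.02,0],[13.5,22.5,0,0,0,0.02,0],[13.5,25.5,0,0,0,0.02,0]]';python3 -m jog '[[0,3,0,0,0,0,0],[0,7,0,0,0,0,0],[0,11,0,0,0,0,0],[0,15,0,0,0,0,0],[0,19,0,0,0,0,0],[0,23,0,0,0,0,0],[0,26.5,0,0,0,0,0],[0,28,0,0,0,0,0]]'; python3 - <<'E'
from h import *
im,c=snap('wrist','w10');o=get_obs();print(o['tool_pos'])
def rect(z0,z,col):
  q=proj(c,[(.483,.229,z)])[0].astype(int);print("expect px",q)
hsv=cv2.cvtColor(cv2.imread('pics/w10.png'),cv2.COLOR_BGR2HSV)
m=((hsv[...,0]>8)&(hsv[...,0]<22)&(hsv[...,1]>85)&(hsv[...,2]>90)).astype(np.uint8)
n,l,st,ce=cv2.connectedComponentsWithStats(m)
rect(0,.084,0)
for i in range(1,n):
    if st[i,4]>300: print(st[i].tolist(),ce[i].round())
np.save("m.npy",m)
E
```

```text
t: 16.1
tool_pos: [0.4806, -0.0479, 0.2096]
tool_rot: [-0.116, 3.139, 0.005]
contact_force: [1.0, 0.5, 0.8]
opening: 0.0857
t: 16.77
tool_pos: [0.4579, 0.2346, 0.2085]
tool_rot: [0.122, -3.137, -0.006]
contact_force: [0.3, -0.6, 0.5]
opening: 0.0854
[0.45788959 0.23537102 0.2084998 ]
expect px [269 222]
[379, 0, 61, 16, 635] [412.   6.]
[472, 0, 88, 84, 4346] [529.  36.]
[94, 123, 90, 128, 3330] [139. 183.]
[241, 137, 77, 76, 5413] [279. 176.]
[414, 171, 96, 89, 2852] [455. 209.]
[243, 233, 72, 46, 3146] [278. 255.]
[538, 269, 22, 69, 389] [550. 306.]
[219, 309, 35, 48, 1140] [236. 332.]
```

```bash
cat >> h.py <<'E'
def topbox(f,c,ctr,z,L,W):
    """box top from brown blob(s): fit over far half via projected points at z; prints side lines & far edge"""
    hsv=cv2.cvtColor(cv2.imread(f"pics/{f}.png"),cv2.COLOR_BGR2HSV)
    m=((hsv[...,0]>8)&(hsv[...,0]<22)&(hsv[...,1]>85)&(hsv[...,2]>90)).astype(np.uint8)
    n,l,st,ce=cv2.connectedComponentsWithStats(m)
    k=l[ctr[1],ctr[0]];ct=max(cv2.findContours((l==k).astype(np.uint8),0,1)[0],key=cv2.contourArea).reshape(-1,2)
    r=cv2.minAreaRect((onz(c,ct,z)[:,:2]*1000).astype(np.float32));b=cv2.boxPoints(r);print("rect",np.round(r[0],1),np.round(r[1],1),round(r[2],1),b.round(1).tolist());return b
E
python3 - <<'E'
from h import *
c=calibration("wrist")
b=topbox("w10",c,(278,255),.084,.102,.062)
E
```

```text
rect [511.9 239.2] [41.2 60.4] 5.6 [[488.5, 267.20001220703125], [494.3999938964844, 207.10000610351562], [535.4000244140625, 211.10000610351562], [529.5, 271.20001220703125]]
```

```bash
python3 -c "
from h import *
go((.483,.234,.018),95)"
```

```text
shift cm [-2.54 -0.42 19.04] dist 0.192 zaxis [-0.003  0.004 -1.   ]
turn [ 0.005 -0.003 -0.009]
```

```bash
python3 -m jog '[[-0.8,-0.2,2,0,0,-0.01,0],[-1.8,-0.4,5,0,0,-0.01,0],[-2.6,-0.4,8.5,0,0,-0.01,0],[-2.6,-0.4,11.5,0,0,-0.01,0],[-2.6,-0.4,14,0,0,-0.01,0],[-2.6,-0.4,16.5,0,0,-0.01,0],[-2.6,-0.4,18.2,0,0,-0.01,0],[-2.6,-0.4,19,0,0,-0.01,0]]' 50; python3 -m jog '[[0,0,0,0,0,0,30],[0,0,0,0,0,0,60],[0,0,0,0,0,0,90],[0,0,0,0,0,0,110],[0,0,0,0,0,0,130],[0,0,0,0,0,0,150],[0,0,0,0,0,0,150],[0,0,0,0,0,0,150]]'; python3 -c "
from h import *
o=get_obs();print(o['tool_pos'],o['contact_force'],o['opening'])"
```

```text
t: 17.48
tool_pos: [0.48, 0.2325, 0.0137]
tool_rot: [0.138, -3.128, -0.004]
contact_force: [-1.1, -0.0, -0.1]
opening: 0.0854
t: 18.15
tool_pos: [0.48, 0.2325, 0.0138]
tool_rot: [0.138, -3.128, -0.004]
contact_force: [0.3, 0.6, -4.2]
opening: 0.0614
[0.48001011 0.23254804 0.01379396] [ 0.33473208  0.61180495 -4.24955062] 0.06141689346620884
```

```bash
python3 -m jog '[[0,0,-1,0,0,0,150],[0,0,-2.5,0,0,0,150],[0,0,-4.5,0,0,0,150],[0,0,-6.5,0,0,0,150],[0,0,-8.5,0,0,0,150],[0,0,-10,0,0,0,150],[0,0,-10,0,0,0,150]]' 70; python3 -c "
from h import *
o=get_obs();print(o['tool_pos'],o['contact_force'],o['opening']);go((.479,.0885,.10),81.8)"
```

```text
t: 18.73
tool_pos: [0.484, 0.2334, 0.119]
tool_rot: [0.139, -3.137, -0.007]
contact_force: [0.7, -0.1, -1.8]
opening: 0.0614
[0.48396466 0.2333715  0.11902398] [ 0.74367957 -0.09954359 -1.81193994] 0.0613931976160287
shift cm [  1.77 -14.4    1.84] dist 0.146 zaxis [-0.002  0.004 -1.   ]
turn [ 0.004 -0.002  0.231]
```

```bash
python3 -m jog '[[0.2,-2,0,0,0,0.03,150],[0.5,-4.5,0,0,0,0.07,150],[0.8,-7.5,0,0,0,0.11,150],[1.2,-10.5,0,0,0,0.15,150],[1.5,-13,0,0,0,0.19,150],[1.8,-14.4,0,0,0,0.23,150],[1.8,-14.4,0,0,0,0.23,150],[1.8,-14.4,0,0,0,0.23,150]]'; python3 -c "
from h import *
im,c=snap('wrist','w11');o=get_obs();print(o['tool_pos'],o['contact_force'],o['opening']);go((.479,.0885,.10),81.8)"
```

```text
t: 19.4
tool_pos: [0.4783, 0.088, 0.1178]
tool_rot: [-0.224, -3.13, -0.007]
contact_force: [-0.0, 0.7, -2.7]
opening: 0.0614
[0.47843187 0.08859499 0.11791298] [ 0.44812015 -0.16153802 -2.93928505] 0.06130410005233551
shift cm [-0.06 -0.01  1.79] dist 0.018 zaxis [-0.003  0.005 -1.   ]
turn [ 0.005 -0.004  0.002]
```

View pics/w11.png

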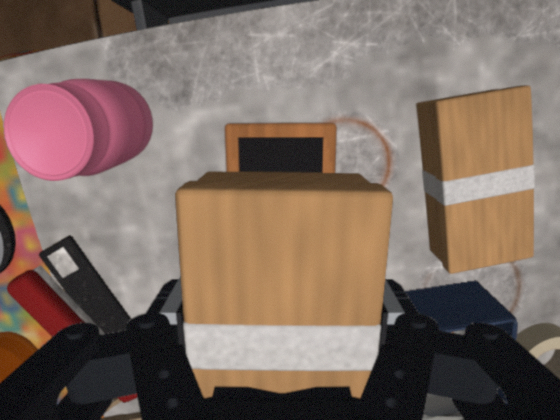

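The middle box hangs over its board: board near corners (226,124), (335,124), inlay (238,138), (322,138), box top near corners (178,190), (389,190). The long box is free on the right at (418,103), (530,87), (534,257), (447,271).

```bash
python3 - <<'E'
from h import *
c=calibration("wrist");z=get_obs()["tool_pos"][2]
for nm,px,zz,L in(("inlay",[(238,138),(322,138)],.012,.051),("board",[(226,124),(335,124)],.012,.061),("held",[(178,190),(389,190)],z+.07,.051)):
    P=corners("w11",c,px,zz,3);e=P[1]-P[0];n=np.array([-e[1],e[0]]);n=n/np.hypot(*n)*np.sign(n[0]);print(nm,P.mean(0)[:2]+n*L,np.degrees(np.arctan2(n[1],n[0])))
corners("w11",c,[(418,103),(530,87),(534,257),(447,271)],.044,3)
E
```

```text
[[237.8000030517578, 137.1999969482422], [322.6000061035156, 136.89999389648438]] [[0.428, 0.0658, 0.012], [0.4365, 0.1268, 0.012]] sides [0.0616 0.0616] mean [0.4322 0.0963 0.012 ]
inlay [0.48274268 0.08929978] -7.897031483890158
[[225.0, 123.9000015258789], [335.0, 124.0]] [[0.4172, 0.0583, 0.012], [0.4285, 0.1368, 0.012]] sides [0.0793 0.0793] mean [0.4229 0.0975 0.012 ]
board [0.4832467  0.08886227] -8.149255122717658
[[178.0, 190.0], [391.29998779296875, 192.39999389648438]] [[0.427, 0.0682, 0.1879], [0.4361, 0.127, 0.1879]] sides [0.0594 0.0594] mean [0.4316 0.0976 0.1879]
held [0.48198628 0.08982214] -8.781083082003864
[[415.6000061035156, 103.4000015258789], [529.5999755859375, 85.5], [534.0, 257.0], [449.6000061035156, 273.1000061035156]] [[0.4199, 0.1852, 0.044], [0.417, 0.2627, 0.044], [0.54, 0.2705, 0.044], [0.5425, 0.2052, 0.044]] sides [0.0776 0.1233 0.0654 0.1242] mean [0.4799 0.2309 0.044 ]
len dir 6.5
```

```bash
python3 -m jog '[[0,0,2,0,0,0,150],[0,0,4.5,0,0,0,150],[0,0,7,0,0,0,150],[0,0,9,0,0,0,150],[0,0,11,0,0,0,150],[0,0,12.2,0,0,0,150],[0,0,12.7,0,0,0,150],[0,0,12.7,0,0,0,150]]'; python3 -c "
from h import *
o=get_obs();print(o['tool_pos'],o['contact_force']);go((.479,.0885,-.018),81.8)"
```

```text
t: 20.12
tool_pos: [0.477, 0.0898, -0.0103]
tool_rot: [-0.22, -3.128, -0.007]
contact_force: [0.9, -0.3, -2.4]
opening: 0.0613
[ 0.47698891  0.08984897 -0.01034625] [ 0.86284312 -0.26995099 -2.38600273]
shift cm [-0.22 -0.11  0.76] dist 0.008 zaxis [-0.006  0.005 -1.   ]
turn [ 0.004 -0.006  0.003]
```

```bash
python3 -m jog '[[-0.2,-0.1,0.3,0,0,0,150],[-0.2,-0.1,0.5,0,0,0,150],[-0.2,-0.1,0.7,0,0,0,150],[-0.2,-0.1,0.8,0,0,0,150],[-0.2,-0.1,0.8,0,0,0,150]]'; python3 -c "
from h import *
o=get_obs();print(o['tool_pos'],o['contact_force'])"
```

```text
t: 20.53
tool_pos: [0.4791, 0.0886, -0.0181]
tool_rot: [-0.22, -3.128, -0.007]
contact_force: [-0.1, -0.2, -3.7]
opening: 0.0613
[ 0.47905907  0.08857899 -0.01806008] [-0.05282936 -0.18376993 -3.69887457]
```

```bash
python3 -m jog '[[0,0,0.1,0,0,0,150],[0,0,0.2,0,0,0,150],[0,0,0.3,0,0,0,150],[0,0,0.3,0,0,0,150]]'; python3 -c "
from h import *
o=get_obs();print(o['tool_pos'],o['contact_force'])"
```

```text
t: 20.87
tool_pos: [0.4791, 0.0886, -0.0185]
tool_rot: [-0.219, -3.126, -0.006]
contact_force: [-9.5, -0.4, 16.0]
opening: 0.0612
[ 0.47912965  0.0885666  -0.01846511] [-9.54211919 -0.44496745 16.02637896]
```

```bash
python3 -m jog '[[0,0,-0.2,0,0,0,150],[0,0,-0.2,0,0,0,100],[0,0,-0.2,0,0,0,50],[0,0,-0.2,0,0,0,0],[0,0,-0.2,0,0,0,0],[0,0,-0.2,0,0,0,0],[0,0,-1.5,0,0,0,0],[0,0,-4,0,0,0,0]]';python3 -m jog '[[0,0,-3,0,0,0,0],[0,0,-6,0,0,0,0],[0,0,-9,0,0,0,0],[0,0,-12,0,0,0,0],[0,0,-15,0,0,0,0],[0,0,-16,0,0,0,0],[0,0,-16,0,0,0,0]]';  python3 -c "
from h import *
snap('wrist','w12');c=calibration('wrist');o=get_obs();print(o['tool_pos'],o['opening'],o['contact_force'])
print(proj(c,[(.499,.086,.052),(.46,.09,.052),(.53,.235,.044)]))
for x in((.511,.084,.052),(.461,.091,.052)):
    q=proj(c,[x])[0].astype(int); topbox('w12',c,q,.052,0,0)
go((.480,.231,-.014),96.3)"
```

```text
t: 21.53
tool_pos: [0.4762, 0.0882, 0.0186]
tool_rot: [-0.219, -3.119, -0.005]
contact_force: [-0.6, 0.5, -1.2]
opening: 0.0854
t: 22.12
tool_pos: [0.4809, 0.0876, 0.1823]
tool_rot: [-0.22, -3.126, -0.006]
contact_force: [-0.3, 0.6, 0.6]
opening: 0.0852
[0.47937465 0.08754011 0.17946408] 0.0853121734821589 [ 0.15601505  0.13632178 -0.50201443]
[[280.63917893 217.44607024]
 [278.7554927  170.50520409]
 [454.50628593 225.47054431]]
rect [473.2  89.4] [ 70.4 111.7] 82.1 [[413.1000061035156, 62.20000076293945], [523.7000122070312, 46.79999923706055], [533.4000244140625, 116.5], [422.79998779296875, 132.0]]
rect [473.2  89.4] [ 70.4 111.7] 82.1 [[413.1000061035156, 62.20000076293945], [523.7000122070312, 46.79999923706055], [533.4000244140625, 116.5], [422.79998779296875, 132.0]]
shift cm [ 1.7  14.16 19.41] dist 0.241 zaxis [-0.012  0.004 -1.   ]
turn [ 0.004 -0.012 -0.25 ]
```

```bash
python3 -m jog '[[0.2,2,0,0,0,-0.04,0],[0.5,5,0,0,0,-0.08,0],[0.8,8,0,0,0,-0.12,0],[1.1,11,0,0,0,-0.16,0],[1.5,13,0,0,-0.005,-0.2,0],[1.7,14.2,0,0,-0.01,-0.24,0],[1.7,14.2,0,0,-0.01,-0.24,0],[1.7,14.2,0,0,-0.01,-0.24,0]]'; python3 -c "
from h import *
snap('wrist','w13');c=calibration('wrist');o=get_obs();print(o['tool_pos'],o['opening'],o['contact_force'])
for x in((.517,.235,.044),(.445,.228,.044)):
    q=proj(c,[x])[0].astype(int); print(q);topbox('w13',c,q,.044,0,0)
go((.480,.231,-.024),95.5)"
```

```text
t: 22.83
tool_pos: [0.4814, 0.2301, 0.1781]
tool_rot: [0.157, -3.133, -0.004]
contact_force: [-0.2, 0.3, 0.4]
opening: 0.0856
[0.48179532 0.22961342 0.17861557] 0.08539772703429142 [ 0.07947703 -0.16765334  0.08396765]
[281 231]
rect [516.2 234.4] [52.7 65. ] 2.8 [[488.29998779296875, 265.6000061035156], [491.5, 200.6999969482422], [544.0999755859375, 203.3000030517578], [540.9000244140625, 268.20001220703125]]
[281 145]
rect [445.5 231.1] [53.1 65.1] 2.7 [[417.3999938964844, 262.29998779296875], [420.5, 197.3000030517578], [473.5, 199.8000030517578], [470.3999938964844, 264.79998779296875]]
shift cm [ 0.08  0.09 20.26] dist 0.203 zaxis [-0.004  0.003 -1.   ]
turn [ 0.003 -0.004  0.003]
```

Long box measured cleanly: centre (0.481, 0.233), length direction 2.8°.

```bash
python3 -m jog '[[0,0.3,2,0,0,0.05,0],[0,0.3,5,0,0,0.05,0],[0,0.3,8.5,0,0,0.05,0],[0,0.3,12,0,0,0.05,0],[0,0.3,15,0,0,0.05,0],[0,0.3,17.5,0,0,0.05,0],[0,0.3,18.8,0,0,0.05,0],[0,0.3,18.8,0,0,0.05,0]]' 50;  python3 -c "
from h import *
o=get_obs();print(o['contact_force']);go((.481,.2328,-.024),92.8)"
```

```text
t: 23.55
tool_pos: [0.4778, 0.231, -0.013]
tool_rot: [0.073, -3.13, -0.001]
contact_force: [-1.1, 0.1, 0.5]
opening: 0.0853
[-1.10669315  0.06860564  0.53553231]
shift cm [-0.34  0.16  1.09] dist 0.012 zaxis [-0.011  0.001 -1.   ]
turn [ 0.001 -0.011 -0.002]
```

```bash
python3 -m jog '[[-0.3,0.15,0.5,0,-0.01,0,0],[-0.3,0.15,1,0,-0.01,0,0],[-0.3,0.15,1,0,-0.01,0,0]]' 50;  python3 -m jog '[[0,0,0,0,0,0,30],[0,0,0,0,0,0,60],[0,0,0,0,0,0,90],[0,0,0,0,0,0,110],[0,0,0,0,0,0,130],[0,0,0,0,0,0,145],[0,0,0,0,0,0,145],[0,0,0,0,0,0,145]]'; python3 -c "
from h import *
o=get_obs();print(o['tool_pos'],o['tool_rot'],o['contact_force'],o['opening'])"
```

```text
t: 23.8
tool_pos: [0.4812, 0.2326, -0.0226]
tool_rot: [0.073, -3.141, -0.002]
contact_force: [1.3, 0.3, -0.8]
opening: 0.0852
t: 24.47
tool_pos: [0.4825, 0.233, -0.021]
tool_rot: [-0.073, 3.138, 0.003]
contact_force: [-0.0, 0.1, 6.4]
opening: 0.0654
[ 0.48254144  0.23301691 -0.02103512] [-7.33729672e-02  3.13838478e+00  2.62613472e-03] [-0.01252384  0.10706219  6.39709041] 0.06538415860078953
```

```bash
python3 -m jog '[[0,0,-1,0,0,0,145],[0,0,-2.5,0,0,0,145],[0,0,-5,0,0,0,145],[0,0,-8,0,0,0,145],[0,0,-11,0,0,0,145],[0,0,-14,0,0,0,145],[0,0,-16,0,0,0,145],[0,0,-16,0,0,0,145]]' 75;  python3 -m jog '[[0,-2,0,0,0,0,145],[0,-5,0,0,0,0,145],[0,-9,0,0,0,0,145],[0,-13,0,0,0,0,145],[0,-17,0,0,0,0,145],[0,-21,0,0,0,0,145],[0,-25,0,0,0,0,145],[0,-28,0,0,0,0,145]]'; python3 -c "
from h import *
o=get_obs();print(o['tool_pos'],o['opening']);go((.444,-.347,.13),83.6)"
```

```text
t: 25.13
tool_pos: [0.485, 0.2338, 0.1447]
tool_rot: [-0.073, 3.129, 0.007]
contact_force: [1.0, 0.5, -1.9]
opening: 0.0651
t: 25.8
tool_pos: [0.4963, -0.0483, 0.141]
tool_rot: [-0.071, 3.133, 0.007]
contact_force: [0.4, -0.2, -3.2]
opening: 0.0651
[ 0.49630644 -0.04826733  0.141047  ] 0.06507510039273935
shift cm [  6.59 -29.61   0.92] dist 0.303 zaxis [ 0.008  0.005 -1.   ]
turn [0.005 0.008 0.157]
```

```bash
python3 -m jog '[[0.5,-3,0,0,0,0.02,145],[1.5,-7,0,0,0,0.04,145],[2.5,-11,0,0,0,0.07,145],[3.5,-15,0,0,0,0.1,145],[4.5,-19,0,0,0,0.13,145],[5.5,-23,0,0,0.01,0.16,145],[6.2,-26.5,0,0,0.01,0.16,145],[6.6,-29.5,0,0,0.01,0.16,145]]'; python3 -c "
from h import *
snap('wrist','w14');o=get_obs();print(o['tool_pos'],o['opening']);go((.444,-.347,.13),83.6)"
```

```text
t: 26.47
tool_pos: [0.4416, -0.3473, 0.1364]
tool_rot: [-0.182, -3.131, -0.012]
contact_force: [0.7, 0.4, -2.8]
opening: 0.0651
[ 0.44121924 -0.35222349  0.13681209] 0.06489146518078817
shift cm [-0.22  0.55  0.68] dist 0.009 zaxis [-0.005  0.003 -1.   ]
turn [ 0.002 -0.005 -0.007]
```

View pics/w14.png

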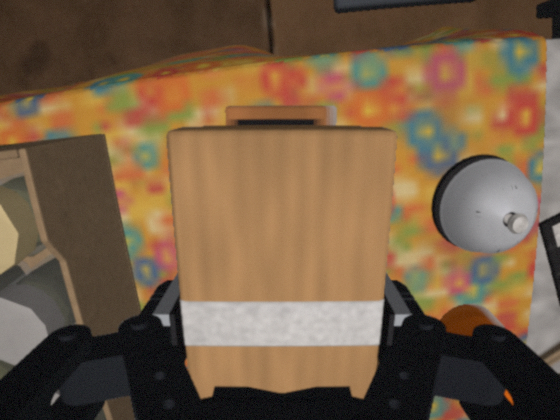

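The board's near corners are at (226,107) and (327,106), the held box's top near corners at (168,130) and (396,130); a crate wall stands on the left, its foot near (140,290).

```bash
python3 - <<'E'
from h import *
c=calibration("wrist");z=get_obs()["tool_pos"][2]
for nm,px,zz,L in(("inlay",[(238,120),(314,120)],.012,.062),("board",[(226,107),(327,106)],.012,.072),("held",[(168,130),(396,130)],z+.065,.062)):
    P=corners("w14",c,px,zz,3);e=P[1]-P[0];n=np.array([-e[1],e[0]]);n=n/np.hypot(*n)*np.sign(n[0]);print(nm,P.mean(0)[:2]+n*L,np.degrees(np.arctan2(n[1],n[0])))
print(onz(c,[(112,180),(140,290)],0))
E
```

```text
[[238.1999969482422, 119.0], [312.20001220703125, 118.5999984741211]] [[0.3788, -0.3764, 0.012], [0.3853, -0.32, 0.012]] sides [0.0568 0.0568] mean [ 0.3821 -0.3482  0.012 ]
inlay [ 0.44364289 -0.35533605] -6.609072867901086
[[225.39999389648438, 106.80000305175781], [324.79998779296875, 105.4000015258789]] [[0.3685, -0.3848, 0.012], [0.3765, -0.3095, 0.012]] sides [0.0757 0.0757] mean [ 0.3725 -0.3471  0.012 ]
board [ 0.44413925 -0.35473792] -6.070743986584455
[[166.39999389648438, 133.0], [395.29998779296875, 131.89999389648438]] [[0.3749, -0.3753, 0.2018], [0.3822, -0.3114, 0.2018]] sides [0.0644 0.0644] mean [ 0.3785 -0.3434  0.2018]
held [ 0.44014556 -0.35041586] -6.543279641657383
[[ 0.4150004  -0.49158838  0.        ]
 [ 0.51881022 -0.49085338  0.        ]]
```

The measured widths (57 and 76 mm) fall short of the 66 and 86 mm expected, so I check the pixel profile before lowering, along with the board's size in the earlier pictures.

```bash
python3 - <<'E'
from h import *
a=cv2.imread("pics/w14.png")
for y in(110,121,124): print(y,[(x,a[y,x].tolist()) for x in list(range(216,250,3))+list(range(303,345,3))])
c=calibration("wrist")
P=proj(c,[(.3685,-.3848,.012)]);print(P)
# expected board corners from top/scene estimate
ce=np.array([.443,-.3475]);t=np.radians(-6.4);u=np.array([np.cos(t),np.sin(t)]);v=np.array([-u[1],u[0]])
for L,W in((.072,.043),(.062,.033)):
    print([proj(c,[np.r_[ce-u*L+s*v*W,.012]])[0].round().tolist() for s in(-1,1)])
E
```

```text
110 [(216, [99, 149, 193]), (219, [86, 147, 191]), (222, [78, 150, 192]), (225, [66, 113, 159]), (228, [68, 107, 160]), (231, [65, 106, 163]), (234, [64, 106, 162]), (237, [67, 108, 163]), (240, [63, 104, 159]), (243, [63, 105, 159]), (246, [62, 100, 154]), (249, [63, 100, 153]), (303, [56, 92, 139]), (306, [56, 93, 143]), (309, [58, 95, 147]), (312, [62, 101, 151]), (315, [64, 102, 154]), (318, [61, 102, 154]), (321, [62, 102, 154]), (324, [60, 95, 147]), (327, [91, 113, 150]), (330, [112, 127, 153]), (333, [127, 136, 151]), (336, [109, 135, 158]), (339, [59, 127, 178]), (342, [63, 121, 183])]
121 [(216, [76, 139, 192]), (219, [76, 145, 193]), (222, [73, 147, 193]), (225, [66, 128, 173]), (228, [60, 94, 140]), (231, [47, 76, 119]), (234, [46, 69, 104]), (237, [38, 51, 76]), (240, [28, 29, 30]), (243, [34, 30, 32]), (246, [30, 26, 30]), (249, [30, 28, 31]), (303, [29, 27, 28]), (306, [32, 32, 33]), (309, [33, 33, 34]), (312, [32, 32, 34]), (315, [36, 52, 80]), (318, [46, 71, 107]), (321, [52, 86, 130]), (324, [60, 94, 143]), (327, [87, 109, 148]), (330, [108, 121, 148]), (333, [119, 129, 146]), (336, [119, 144, 164]), (339, [87, 152, 193]), (342, [86, 152, 195])]
124 [(216, [77, 136, 185]), (219, [69, 135, 182]), (222, [66, 136, 182]), (225, [59, 118, 163]), (228, [53, 84, 128]), (231, [46, 75, 115]), (234, [47, 67, 101]), (237, [40, 55, 73]), (240, [32, 35, 37]), (243, [32, 37, 44]), (246, [31, 35, 38]), (249, [30, 33, 41]), (303, [33, 38, 46]), (306, [32, 35, 42]), (309, [34, 39, 46]), (312, [37, 43, 50]), (315, [43, 60, 86]), (318, [51, 76, 111]), (321, [51, 81, 123]), (324, [61, 94, 140]), (327, [84, 105, 141]), (330, [99, 114, 140]), (333, [117, 126, 142]), (336, [102, 148, 178]), (339, [91, 151, 185]), (342, [88, 147, 183])]
[[225.36305825 106.73888642]]
[[228.0, 104.0], [341.0, 103.0]]
[[242.0, 117.0], [328.0, 116.0]]
```

The board in this view really spans only 226–326 px, though the fixed cameras agree on its size. I shift the arm aside, so the held box no longer hides it, and measure the whole board.

```bash
python3 -m jog '[[0,2,0,0,0,0,145],[0,5,0,0,0,0,145],[0,8,0,0,0,0,145],[0,11,-1,0,0,0,145],[0,13,-2,0,0,0,145],[0,14,-2,0,0,0,145],[0,14,-2,0,0,0,145],[0,14,-2,0,0,0,145]]'; python3 - <<'E'
from h import *
im,c=snap('wrist','w15');a=cv2.imread('pics/w15.png')
q=proj(c,[(.443,-.3475,.012)])[0].astype(int);print("expect",q,get_obs()["tool_pos"])
m=(a.max(2)<55).astype(np.uint8);n,l,st,ce=cv2.connectedComponentsWithStats(m)
print([ (s.tolist(),e.round().tolist()) for s,e in zip(st,ce) if s[4]>400])
k=l[q[1],q[0]]
if k:
    ct=max(cv2.findContours((l==k).astype(np.uint8),0,1)[0],key=cv2.contourArea).reshape(-1,2)
    print(cv2.minAreaRect((onz(c,ct,.012)[:,:2]*1000).astype(np.float32)))
E
```

```text
t: 27.18
tool_pos: [0.4572, -0.2126, 0.1555]
tool_rot: [-0.184, -3.129, -0.004]
contact_force: [0.6, 0.3, -3.7]
opening: 0.0649
expect [123 191] [ 0.45721835 -0.21319239  0.15563648]
[([0, 0, 560, 420, 181620], [280.0, 178.0]), ([280, 0, 189, 29, 1400], [403.0, 8.0]), ([477, 0, 83, 11, 734], [516.0, 4.0]), ([81, 121, 87, 137, 9756], [125.0, 188.0]), ([0, 203, 560, 217, 41374], [304.0, 367.0])]
((444.0016784667969, -346.09307861328125), (64.3340072631836, 121.8439712524414), 83.39425659179688)
```

View pics/w15.png

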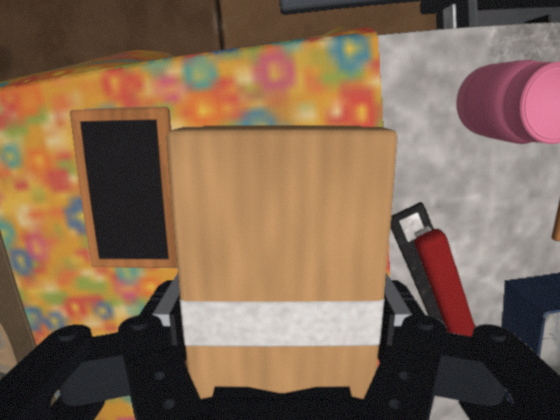

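The whole inlay is visible at (125,188), 64 × 122 mm, centre (0.444, −0.346), direction −6.6°. This agrees with both fixed cameras, so the earlier narrow reading was a view artefact. I go back over that centre.

```bash
python3 -c "
from h import *
go((.445,-.347,.13),83.5)"
```

```text
shift cm [ -0.39 -13.44   2.53] dist 0.137 zaxis [-0.007  0.003 -1.   ]
turn [ 0.002 -0.007 -0.005]
```

```bash
python3 -m jog '[[0,-2,0,0,0,0,145],[-0.1,-5,0,0,0,0,145],[-0.2,-8,1,0,-0.007,-0.005,145],[-0.3,-10.5,2,0,-0.007,-0.005,145],[-0.4,-12.5,2.5,0,-0.007,-0.005,145],[-0.4,-13.4,2.5,0,-0.007,-0.005,145],[-0.4,-13.4,2.5,0,-0.007,-0.005,145],[-0.4,-13.4,2.5,0,-0.007,-0.005,145]]'; python3 -c "
from h import *
go((.445,-.347,.005),83.5)"
```

```text
t: 27.9
tool_pos: [0.4447, -0.3469, 0.1299]
tool_rot: [-0.181, -3.136, -0.005]
contact_force: [0.4, -0.2, -3.1]
opening: 0.0651
shift cm [-0.04 -0.05 12.49] dist 0.125 zaxis [-0.     0.004 -1.   ]
turn [ 0.003 -0.001 -0.002]
```

```bash
python3 -m jog '[[0,0,2,0,0,0,145],[0,0,4.5,0,0,0,145],[0,0,7,0,0,0,145],[0,0,9,0,0,0,145],[0,0,11,0,0,0,145],[0,0,12.2,0,0,0,145],[0,0,12.6,0,0,0,145],[0,0,12.6,0,0,0,145]]'; python3 -c "
from h import *
o=get_obs();print(o['contact_force']);go((.445,-.347,-.008),83.5)"
```

```text
t: 28.57
tool_pos: [0.4444, -0.3454, 0.0032]
tool_rot: [-0.18, -3.135, -0.008]
contact_force: [0.3, -0.1, -3.5]
opening: 0.0649
[ 0.29218241 -0.12973637 -3.53774478]
shift cm [-0.08 -0.16  1.12] dist 0.011 zaxis [-0.002  0.005 -1.   ]
turn [ 0.005 -0.002 -0.001]
```

```bash
python3 -m jog '[[-0.1,-0.15,0.4,0,0,0,145],[-0.1,-0.15,0.8,0,0,0,145],[-0.1,-0.15,1.1,0,0,0,145],[-0.1,-0.15,1.2,0,0,0,145],[-0.1,-0.15,1.3,0,0,0,145],[-0.1,-0.15,1.3,0,0,0,145]]'; python3 -c "
from h import *
o=get_obs();print(o['tool_pos'],o['contact_force'])"
```

```text
t: 29.07
tool_pos: [0.4456, -0.3473, -0.0087]
tool_rot: [-0.18, -3.135, -0.007]
contact_force: [-2.2, 0.9, 1.7]
opening: 0.0648
[ 0.44558338 -0.34734736 -0.00872291] [-2.16272069  0.8897531   1.68277403]
```

Contact at the expected height (−0.009). I release and rise.

```bash
python3 -m jog '[[0,0,0.05,0,0,0,145],[0,0,0.05,0,0,0,100],[0,0,0,0,0,0,50],[0,0,0,0,0,0,0],[0,0,0,0,0,0,0],[0,0,0,0,0,0,0],[0,0,-1.5,0,0,0,0],[0,0,-4,0,0,0,0]]';python3 -m jog '[[0,0,-3,0,0,0,0],[0,0,-6,0,0,0,0],[0,0,-9,0,0,0,0],[0,0,-12,0,0,0,0],[0,0,-15,0,0,0,0],[0,0,-18,0,0,0,0],[0,0,-20,0,0,0,0],[0,0,-20,0,0,0,0]]';  python3 - <<'E'
from h import *
im,c=snap('wrist','w16');print(get_obs()['tool_pos'])
t=np.radians(-6.5);u=np.array([np.cos(t),np.sin(t)]);ce=np.array([.444,-.3465])
for s in(-.035,.035):
    q=proj(c,[np.r_[ce+s*u,.056]])[0].astype(int);print(q);topbox('w16',c,q,.056,0,0)
a=cv2.imread('pics/w16.png');print(a[q[1],q[0]])
# white band
hsv=cv2.cvtColor(a,cv2.COLOR_BGR2HSV);m=((hsv[...,1]<40)&(hsv[...,2]>120)).astype(np.uint8)
q=proj(c,[np.r_[ce,.056]])[0].astype(int);l=cv2.connectedComponents(m)[1];k=l[q[1],q[0]];print("band",q,k,hsv[q[1],q[0]])
if k:
    ct=max(cv2.findContours((l==k).astype(np.uint8),0,1)[0],key=cv2.contourArea).reshape(-1,2);print(cv2.minAreaRect((onz(c,ct,.056)[:,:2]*1000).astype(np.float32)))
E
```

```text
t: 29.73
tool_pos: [0.4435, -0.3454, 0.0284]
tool_rot: [-0.18, -3.13, -0.014]
contact_force: [-1.3, 0.5, 0.4]
opening: 0.085
t: 30.4
tool_pos: [0.4468, -0.3495, 0.2351]
tool_rot: [0.18, 3.135, 0.003]
contact_force: [0.9, 0.4, 0.4]
opening: 0.0857
[ 0.44598577 -0.34855997  0.23197163]
[282 138]
rect [ 506.3 -357. ] [413.3 472. ] 10.9 [[258.70001220703125, -164.3000030517578], [348.1000061035156, -627.7999877929688], [753.7999877929688, -549.5999755859375], [664.5, -86.0999984741211]]
[282 211]
rect [ 506.3 -357. ] [413.3 472. ] 10.9 [[258.70001220703125, -164.3000030517578], [348.1000061035156, -627.7999877929688], [753.7999877929688, -549.5999755859375], [664.5, -86.0999984741211]]
[ 96 141 187]
band [282 175] 57 [  8  10 214]
((443.30511474609375, -345.6953430175781), (65.69839477539062, 15.316712379455566), 83.43981170654297)
```

```bash
python3 - <<'E'
from h import *
im,c=snap('top','t9');a=cv2.imread('pics/t9.png');a0=cv2.imread('pics/top0.png');hsv=cv2.cvtColor(a,cv2.COLOR_BGR2HSV)
def rep(nm,m,X,z):
    q=proj(c,[X])[0].round().astype(int);l=cv2.connectedComponents(m.astype(np.uint8))[1];k=l[q[1],q[0]]
    if not k: print(nm,"none",q,hsv[q[1],q[0]]);return
    ct=max(cv2.findContours((l==k).astype(np.uint8),0,1)[0],key=cv2.contourArea).reshape(-1,2);r=cv2.minAreaRect((onz(c,ct,z)[:,:2]*1000).astype(np.float32));print(nm,np.round(r[0],1),np.round(r[1],1),round(r[2],1))
w=(hsv[...,1]<45)&(hsv[...,2]>140)
rep("middle band",w,(.481,.0885,.052),.052);rep("short band",w,(.639,-.289,.05),.05)
lid=(hsv[...,0]>18)&(hsv[...,0]<30)&(hsv[...,1]>40)&(hsv[...,2]>200);rep("lid",lid,(.477,.413,.104),.104)
d=cv2.absdiff(a,a0).max(2)
for nm,(x,y) in dict(tape=(199,183),tape2=(190,142),tall=(161,150),white=(358,142)).items(): print(nm,np.mean(d[y-15:y+16,x-15:x+16]).round(1))
o=get_obs();print(o["t"],o["contact_force"])
E
```

```text
middle band [480.5  88.5] [63.1 16.4] 81.7
short band [ 638.  -290.3] [15.7 65.1] 6.3
lid [475.3 412.7] [48.4 50.4] 47.4
tape 1.8
tape2 1.6
tall 1.6
white 3.0
30.5 [-0.68338549 -0.0945766  -1.13405579]
```

```bash
python3 -c "
from station import finish_job; print(finish_job())"
```

```text
the job is handed in; nothing more can be done
None
```

The stack is taken apart and all four pieces stand on their boards: jar first, then the short, middle and long boxes. The job was handed in at about 30.5 s of the 128 s allowed, and `finish_job` gave no verdict.

**Last checks** (overhead and wrist pictures, boards as measured earlier):

| Piece | Measured at (m) | Board at (m) | Length direction, piece / board |
|---|---|---|---|
| Jar (lid) | 0.475, 0.413 | 0.477, 0.413 | – |
| Short box | 0.638, -0.290 | 0.639, -0.289 | 6.3° / 5.6° |
| Middle box | 0.4805, 0.0885 | 0.481, 0.0885 | -8.3° / -8.2° |
| Long box | 0.443, -0.346 | 0.444, -0.3465 | -6.6° / -6.6° |

- The tall jar and the tape roll look the same in the overhead picture as at the start.
- The gripper was open and clear, about 0.23 m up.

**Disagreements on the way:**
- **Fingertips:** they stood about 30–35 mm farther back than the task text says. The jar was therefore held by its lid. My first try at the short box closed above it and touched its top with about 7 N; nothing moved, and I went lower for all three boxes.
- **Long board width:** one close view with the box held over the board gave 57 mm for the 66 mm inlay. I moved aside and measured again before placing, and got 64 × 122 mm, which agrees with both fixed cameras.
- **Short box band:** the last overhead reading was 65 mm wide instead of 58 mm, probably some cloth caught in the colour mask. An earlier close look put that box within about 3 mm of its board's middle.

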